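# Bring a sample round on the carousel and point it out

### The arm

A 6-joint arm with a two-finger parallel gripper is mounted at the origin on a cart in front of the work surface, level with it; the furniture and walls round the work are solid. World frame = base frame: x ahead of the robot, y to its left, z up, the work surface at z = 0. Lengths are in m, angles in rad, forces in N, time in s.
With the tool pointing down it reaches from about 0.325 to 0.9 m from the base axis. Payload 6.1 kg.
Tool frame: the origin (TCP) lies midway between the tips of the shut fingers; the grasp point (between the pads) lies 19 mm behind it; z points along the fingers, y is the line along which they close (so a half turn about z gives the same grasp; the last joint's range is limited). The gripper opens to 85 mm and grips with 20 to 120 N. Pads are 22 mm wide; open, the fingers measure 114 mm over their backs; the gripper's body (76 mm by 85 mm) begins 54 mm behind the grasp point. The pads swing forward as they close: fully open they stand 13 mm farther back than shut.
Start: joints at [-1.435, 0.22, 1.526, -0, 1.395, -0.126], TCP at [0.162, -0.604, 0.208] pointing down, gripper open.
Joint ranges: [-2.98, 2.98], [-0.91, 2.08], [0.09, 2.57], [-1.24, 4.39], [0.2, 2.65], [-2.68, 2.68]. Speed limits (rad/s): [2.57, 2.57, 3.01, 3.14, 3.14, 3.14].

### API

Orientations are given as a 3x3 rotation matrix whose columns are the frame's x, y, z axes.
In Python, from workcell import sensors, viewer, job, look_for, silhouettes, mark_of gives the robot as it stands. The module is installed in compiled form; this text tells all that it offers.
- The arm moves only by the tool carry_out, never from a script. Its argument "commands" is one flat list of numbers, 7 for each row, row after row: the shift along the world's x, y, z in cm, then the turn, a rotation vector about the world's x, y, z in rad, then the gripper's target within -1 to 1 (shut at 1, half-way at 0, fully open at -1). In form: [x, y, z, wx, wy, wz, hand, x, y, z, wx, wy, wz, hand, ...]. A call has 1 to 12 rows; each row shifts and turns the commanded pose from where the row before left it; what a row does not reach is not made up. A row lasts 1/10 s, in which the tool goes at most 50 mm and 8.59 degrees, less where a joint would pass 70% of its speed; a pose out of reach is approached as far as the arm can. A call is refused whole if a number of a shift passes 5 or a number of a turn 0.15, either way. A call with a gripper value outside its range is refused whole. The fingers move at their own pace and stop on an object; "newtons" is the grip in N (left out, the last holds). Time passes only in rows, so rows that do not move let the fingers close. It gives the time, the measured TCP pose, the force, the opening and the grip force at its end, in the units of the state.
- sensors.state(): the state, without advancing time (a new reading comes with each control period).
- viewer.camera(name): name is "scene" or "side" or "wrist"; returns a dict with "pixels" (400x640x3 uint8, red, green, blue), "fov_y" (degrees; the focal length in pixels is half the picture's height over the tangent of half this angle, whatever the lens; pixels are square), "cx", "cy" (the principal point, pixels), "rvec" (rotation vector, rad) and "tvec" (3), from world to camera coordinates, as OpenCV has them. Camera axes: x right, y down, z forward; pixel columns grow to the right and rows downward; lengths in m; the calibration is good to about 2 mm. A picture is of the moment at which its call begins. There is no depth.
- job.job_done(): hands the job in; it is judged then, once.
Trained networks look in a picture, given as the dict that the camera call returned (one of the last four; its "shot" number tells which), for a name from the list of things; names that differ only in an ending like _2 or _b are one class to them, and where a whole thing is asked for, a point or a joint stands for the part that bears it (a point fixed in the world has none). Each returns a list of dicts, best first, with "p" (0 to 1); they miss things now and then, are a little off and sometimes report something else, mostly with a low value. They report only what shows in the picture. A call takes as long as a camera call.
- look_for(picture, target): "pixel" ([column, row] in pixels, amid what is visible of it).
- silhouettes(picture, target): "region" (400x640 bool, what is visible of it) and "pixel" ([column, row] in pixels, amid what is visible of it).
- mark_of(picture, target): "pixel" ([column, row] in pixels: a listed point, or the origin of a listed thing).
The state is a dict: "time_s": time; "joint_pos": joint angles; "joint_vel": joint speeds; "joint_torque": joint torques, N m; "tool_pos": TCP position; "orientation": TCP orientation; "wrist_force": force on the tool from outside, world axes, zero at the start; "moment": the same for the moment, N m; "opening": finger opening in m; "grasp_force": force on a finger pad.
Only numpy, scipy, OpenCV 4.12 (cv2) and the standard library are available. Lean on these libraries where they do the work, as an engineer would, in place of code of your own. Each camera call takes 0.05 s, during which the arm holds its last target. There are 200 camera calls.

### The job

A colleague is waiting to take the purple-capped tube from the sample carousel. With your fingertips gently push the black handle bar on top of the carousel round, without gripping it, until the purple-capped tube stands in the middle of the pick-up gap of the guard (between the two orange posts), then point at its cap from a finger's breadth or two above it, without touching, for at least three seconds, and finish still pointing there. Do not touch or lift any of the tubes, and leave the other things on the bench where they are.

Things in the scene. Friction and masses are not known exactly. Their poses are not given: they have to be found in the camera images.
- carousel_base: sample carousel, fixed on the bench: white round base 228 mm across, 20 mm high, with a clear splash guard round its edge (outer radius 110 mm, rim 69 mm above the bench), open for 44 degrees on one side: the pick-up gap, an orange mark on the base rim between two orange posts. Origin: on the turning axis at bench level, z up; -x points out through the middle of the gap, roughly to the robot
- carousel (a joint): turn of the aluminium turntable about the upright axis, rad, 0 at the start, growing anticlockwise seen from above; range 3.6 rad either way. Light friction (2 to 4 N of push on the bar 32 mm from the axis); it stays where it is left. Eight black sockets, 45 degrees apart, rims 71 mm above the bench, turn with it; four hold tubes; the one in the gap at the start is empty
- gap (a point): the pick-up place: the middle of the gap, on the circle of sockets (82 mm from the axis), at the height of the top of the caps, 121 mm above the bench. Does not move with the turntable
- bar_mid (a point): centre of the black handle bar on the turning axis, 145 mm above the bench; a hub of radius 16 mm surrounds it. The bar is fixed on top of the turntable's column and turns with it: 84 mm long, 14 mm thick, 20 mm high (135 to 155 mm above the bench), so it stands wholly above the tubes
- bar_end_a (a point): one end of the handle bar (42 mm from the axis, at half its height); turns with the carousel
- bar_end_b (a point): the opposite end of the handle bar (42 mm from the axis, at half its height); turns with the carousel
- cap_purple (a point): centre of the top of the purple cap of a stoppered sample tube (cap 16 mm across, 20 mm high; tube 89 mm high in all) that stands loose in one of the sockets: THE tube to be shown; its cap top is 121 mm above the bench
- tube_purple: the same purple-capped tube as a body; origin at its foot, z along the tube, up
- cap_red (a point): centre of the top of the bright red cap of a stoppered sample tube (cap 16 mm across, 20 mm high; tube 89 mm high in all) that stands loose in one of the sockets
- tube_red: the same red-capped tube as a body; origin at its foot, z along the tube, up
- cap_blue (a point): centre of the top of the blue cap of a stoppered sample tube (cap 16 mm across, 20 mm high; tube 89 mm high in all) that stands loose in one of the sockets
- tube_blue: the same blue-capped tube as a body; origin at its foot, z along the tube, up
- cap_brown (a point): centre of the top of the dark brownish-red cap of a stoppered sample tube (cap 16 mm across, 20 mm high; tube 89 mm high in all) that stands loose in one of the sockets
- tube_brown: the same brown-capped tube as a body; origin at its foot, z along the tube, up
- timer: bystander: white bench timer lying on its back, 66 x 72 x 16 mm; origin at the centre of its underside
- tape_roll: bystander: roll of tan masking tape lying flat, 104 mm across, 25 mm high; origin at the centre of its underside
- slide_box: bystander: dark blue slide box, 140 x 91 x 42 mm; origin at the centre of its underside
- stapler: bystander: black stapler, 137 x 38 x 42 mm; origin at the centre of its underside
- pen_1: bystander: green pen, 145 mm long; origin at the centre of its underside
- marker: bystander: white marker with a red cap, lying, 135 mm long; origin at the centre of its underside
- cup_orange: bystander: specimen cup with an orange lid, 61 mm across, 70 mm high; origin at the centre of its underside
- cup_1: bystander: specimen cup with a red lid, 61 mm across, 70 mm high, at the back of the bench; origin at the centre of its underside
- cup_2: bystander: specimen cup with a white lid, 61 mm across, 70 mm high, at the back of the bench; origin at the centre of its underside

How it is judged:
By the outcome, as a careful person would: the job done as asked, in the order asked, and still so for the second after the job is handed in, with the robot touching nothing.
It also fails if it takes over 58 s, if anything falls off the work surface, if the arm or the gripper's body presses on something with over 40 N, if the wrist force passes 120 N, or if a joint passes its speed limit or range.

## Working session

There is one attempt and no reset: what is moved stays moved. The work goes in short steps, Python scripts to look and compute and a tool call to move; the robot and the scene stay as the last step left them, time stands still between calls to the robot, and variables do not carry over. Pictures are saved under pics/ and viewed, at most 12 in all, crops included, and the job is handed in when it is done.

Besides the shell and the picture viewer there is one more tool, called after ">>>" as name(argument=value, ...) on one line, values as JSON. carry_out: Moves the arm, as the interface text tells. Its arguments: {"type":"object","properties":{"commands":{"type":"array"},"newtons":{"type":"number"}},"required":["commands"]}

```bash
mkdir -p pics
cat > h.py <<'E'
import numpy as np, cv2
from workcell import sensors, viewer, job, look_for, silhouettes, mark_of
def cam(n):
    return viewer.camera(n)
def save(p,f): cv2.imwrite('pics/'+f,p['pixels'][:,:,::-1])
def ray(p,px):
    f=200/np.tan(np.radians(p['fov_y'])/2)
    R=cv2.Rodrigues(np.array(p['rvec'],float))[0]; t=np.array(p['tvec'],float).ravel()
    d=R.T@np.array([(px[0]-p['cx'])/f,(px[1]-p['cy'])/f,1]); return -R.T@t,d
def atz(p,px,z):
    c,d=ray(p,px); return c+d*(z-c[2])/d[2]
def proj(p,X):
    f=200/np.tan(np.radians(p['fov_y'])/2)
    K=np.array([[f,0,p['cx']],[0,f,p['cy']],[0,0,1]])
    return cv2.projectPoints(np.array(X,float).reshape(-1,3),np.array(p['rvec'],float),np.array(p['tvec'],float),K,None)[0].reshape(-1,2)
Z={'carousel_base':0,'gap':.121,'bar_mid':.145,'bar_end_a':.145,'cap_purple':.121,'cap_red':.121,'cap_blue':.121,'cap_brown':.121}
def report(p,names=Z):
    for n in names:
        for m in mark_of(p,n)[:3]:
            print(n,round(m['p'],2),np.round(m['pixel'],1),np.round(atz(p,m['pixel'],Z[n])[:2],4))
E
python3 - <<'E'
from h import *
for n in ('scene','side'):
    p=cam(n); save(p,n+'0.png'); print(n,ray(p,(320,200))); report(p)
print(sensors.state())
E
```

```text
scene (array([0.09912837, 0.64792125, 1.02464552]), array([ 0.37273565, -0.57167941, -0.73097579]))
carousel_base 0.92 [311.6 239.6] [0.5496 0.0086]
gap 0.87 [319.7 235.9] [0.4841 0.0604]
bar_mid 0.71 [308.  209.7] [0.5564 0.0123]
bar_end_a 0.93 [320.  207.3] [ 0.5315 -0.015 ]
bar_end_a 0.68 [292.8 208.2] [0.598  0.0317]
bar_end_a 0.45 [314.  237.5] [0.4842 0.0894]
cap_purple 0.56 [295.4 195.5] [ 0.6359 -0.0334]
cap_red 0.39 [283.8 226.2] [0.5926 0.0871]
cap_blue 0.48 [313.6 194.3] [ 0.5903 -0.0687]
cap_blue 0.4 [314.9 215.2] [0.5389 0.0021]
cap_brown 0.57 [329.  205.8] [ 0.5233 -0.0532]
cap_brown 0.47 [391.  157.8] [ 0.4611 -0.3584]
side (array([ 0.18275979, -1.20713246,  0.61513735]), array([ 0.30288713,  0.88438109, -0.35532619]))
carousel_base 0.8 [308.9 238.8] [0.5556 0.0033]
gap 0.84 [283.8 203. ] [0.4888 0.043 ]
bar_mid 0.78 [309.1 199. ] [ 0.5554 -0.0155]
bar_mid 0.67 [377.8 230.9] [ 0.6458 -0.3056]
bar_end_a 0.96 [314.5 193.1] [0.588  0.0286]
bar_end_a 0.84 [302.5 199.2] [ 0.536 -0.009]
bar_end_a 0.51 [365.8 336.8] [ 0.44   -0.6728]
cap_purple 0.7 [308.8 198.6] [0.5746 0.049
[... 349 characters left out ...]
71622e+00, -1.26078246e-01]), 'joint_vel': array([-0.00019797, -0.00011761, -0.00076354, -0.00112381,  0.00104597,
       -0.00090648]), 'joint_torque': array([ 6.50725015e-04, -4.96833301e+01, -3.89737165e+01, -7.16447812e-05,
        7.18250576e-04, -2.07716579e-05]), 'tool_pos': array([ 0.16175541, -0.60369602,  0.20832896]), 'orientation': array([[ 9.65931312e-01,  2.58798570e-01, -9.53660292e-07],
       [ 2.58798570e-01, -9.65931312e-01, -2.39485966e-05],
       [-7.11903289e-06,  2.28858934e-05, -1.00000000e+00]]), 'wrist_force': array([-0.6256721 ,  0.24651213,  0.19356833]), 'moment': array([ 0.01909638, -0.01896243,  0.00326044]), 'grasp_force': 0.0, 'opening': 0.08507621545964728}
```

Run:
```python
from h import *
a=cv2.imread('pics/scene0.png');b=cv2.imread('pics/side0.png')
cv2.imwrite('pics/c0.png',np.hstack([cv2.resize(i[150:280,250:380],(400,400),interpolation=2) for i in (a,b)]))
cv2.imwrite('pics/full.png',np.vstack([cv2.resize(i,(480,300)) for i in (a,b)]))
```

```text
(no output)
```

View pics/c0.png

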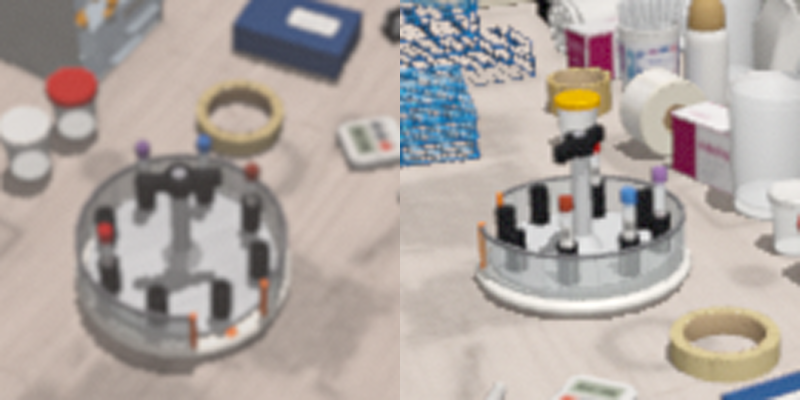

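View pics/full.png

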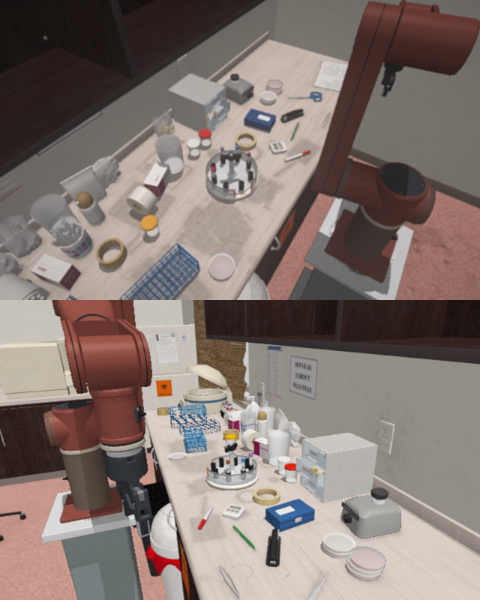

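The scene picture (left crop) shows purple opposite the gap near px (296,198), blue (316,197), brown (332,205), red (284,225), and the orange posts at (313,257) and (336,246). The side view agrees, with purple at (334,207). I'll move above the carousel for a wrist view.

>>> carry_out(commands=[0,0,4.5,0,0,0,1,1,3,4.5,0,0,0,1,2,4,4,0,0,0,1,2,4.5,2,0,0,0,1,2.2,4.5,0,0,0,0,1,2.2,4.5,0,0,0,0,1,2.2,4.5,0,0,0,0,1,2.2,4.5,0,0,0,0,1,2.2,4.5,0,0,0,0,1,2.2,4.5,0,0,0,0,1,2.2,4.5,0,0,0,0,1,2.2,4.5,0,0,0,0,1], newtons=20)

```text
time_s: 2.1
tool_pos: [0.3824, -0.1395, 0.3468]
orientation: [[0.966, 0.258, 0.001], [0.258, -0.966, -0.001], [0.001, 0.001, -1.0]]
wrist_force: [0.8, -1.0, -0.6]
opening: 0.0002
grasp_force: 0.0
```

>>> carry_out(commands=[2.2,4.5,0,0,0,0,1,2.2,4,0,0,0,0.1,1,1.5,3,0,0,0,0.1,1,0,0,0,0,0,0.1,1,0,0,0,0,0,0,1])

```text
time_s: 2.6
tool_pos: [0.4411, -0.0254, 0.3464]
orientation: [[0.844, 0.536, -0.0], [0.536, -0.844, -0.0], [-0.0, 0.0, -1.0]]
wrist_force: [-0.5, 0.2, -0.2]
opening: 0.0004
grasp_force: 0.0
```

Run:
```python
from h import *
p=cam('wrist'); save(p,'w1.png'); print(ray(p,(320,200)),p['fov_y']); report(p)
s=sensors.state(); print(s['time_s'],s['tool_pos'],s['orientation'],s['joint_pos'],s['opening'])
```

```text
(array([0.5100518 , 0.01746736, 0.51204165]), array([-0.26984914, -0.16906869, -0.94795065])) 70.31736662772813
carousel_base 0.84 [340.3  81.4] [0.5588 0.0097]
gap 0.68 [292.  108.1] [0.4863 0.047 ]
gap 0.41 [408.1  44. ] [ 0.6273 -0.0351]
bar_mid 0.83 [348.8  72.8] [0.5583 0.0086]
bar_end_a 0.84 [353.8 111.5] [ 0.5253 -0.0213]
bar_end_a 0.82 [345.5  31.5] [0.592  0.0362]
bar_end_a 0.34 [407.6  41.9] [ 0.6215 -0.03  ]
cap_purple 0.52 [408.   43.1] [ 0.6281 -0.0343]
cap_red 0.71 [314.6   8.6] [0.5975 0.0818]
cap_blue 0.77 [408.9  91.4] [ 0.5848 -0.0696]
cap_blue 0.55 [394.3  50.4] [ 0.6126 -0.025 ]
cap_brown 0.63 [375.2 129. ] [ 0.5232 -0.0608]
3.05 [ 0.4408947  -0.02699765  0.34643643] [[ 8.47193720e-01  5.31284059e-01  2.22085098e-04]
 [ 5.31284079e-01 -8.47193736e-01 -3.65608108e-05]
 [ 1.68724928e-04  1.48964366e-04 -9.99999975e-01]] [-2.40064850e-01 -2.84694751e-01  1.76518969e+00  1.73622498e-05
  1.66087330e+00  7.70617513e-01] 1.0257036765882096e-05
```

View pics/w1.png

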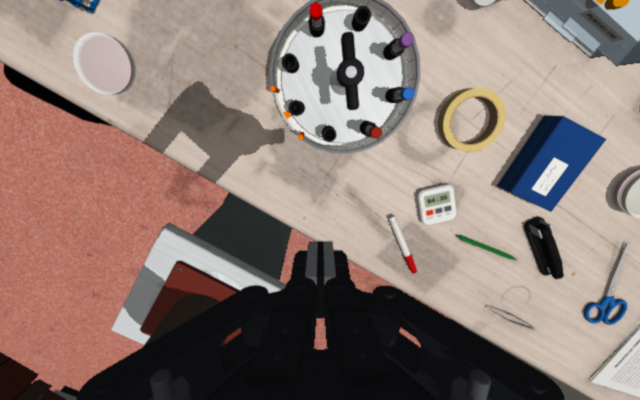

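The wrist picture shows the axis at px (349,73) and purple at (406,41). The orange gap mark is at about (288,115), opposite purple. The bar lies at about 40° in the world frame, so this is about a half turn. I'll descend on the trailing side of the near bar end.

>>> carry_out(commands=[1.5,0.8,-2,0,0,0.05,1,2.0,1.1,-4,0,0,0.05,1,2.0,1.1,-4,0,0,0.04,1,1.2,0.7,-4,0,0,0,1,0.5,0.3,-3,0,0,0,1,0,0,-2,0,0,0,1,0,0,-2,0,0,0,1,0,0,0,0,0,0,1,0,0,0,0,0,0,1])

```text
time_s: 3.95
tool_pos: [0.5129, 0.0133, 0.1366]
orientation: [[0.764, 0.645, -0.001], [0.645, -0.764, 0.0], [-0.0, -0.0, -1.0]]
wrist_force: [0.2, 0.6, 1.1]
opening: 0.0002
grasp_force: 0.0
```

```bash
cat > st.py <<'E'
from h import *
import sys
p=cam('wrist'); save(p,sys.argv[1]); report(p)
s=sensors.state(); print(s['time_s'],s['tool_pos'],s['wrist_force'],s['joint_pos'])
R=s['orientation'];print('yaw',np.degrees(np.arctan2(R[1,0],R[0,0])))
C=np.array([.5585,.009]);d=s['tool_pos'][:2]-C
print('tcp polar',np.hypot(*d),np.degrees(np.arctan2(d[1],d[0])))
E
python3 st.py w2.png
```

```text
carousel_base 0.91 [352.9 156.7] [0.5574 0.0048]
carousel_base 0.35 [479.1 226.2] [ 0.592  -0.1609]
gap 0.96 [261.3 225.5] [0.488  0.0451]
bar_mid 0.91 [375.1 194.4] [0.5581 0.0091]
bar_end_a 0.94 [387.  115.6] [0.594  0.0346]
bar_end_a 0.93 [374.4 256. ] [ 0.5286 -0.0185]
bar_end_a 0.38 [598.6  48.2] [ 0.6845 -0.0227]
cap_purple 0.93 [493.7 141.4] [ 0.629  -0.0322]
cap_purple 0.44 [387.6 118.7] [0.5957 0.0284]
cap_purple 0.19 [260.  223.7] [0.4885 0.0466]
cap_red 0.87 [325.6  55.8] [0.5976 0.0802]
cap_red 0.38 [383.6 116.1] [0.5952 0.0314]
cap_blue 0.96 [477.4 229.4] [ 0.583  -0.0715]
cap_blue 0.73 [441.6 125.9] [ 6.143e-01 -1.000e-04]
cap_blue 0.18 [260.9 228.2] [0.4862 0.0441]
cap_brown 0.81 [404.6 278.4] [ 0.5224 -0.0613]
cap_brown 0.69 [382.  233.6] [ 0.5378 -0.0231]
4.4 [0.51323895 0.01347661 0.13685582] [0.46931267 0.7191303  0.3219821 ] [-1.27438275e-01  1.63505348e-02  1.88811691e+00 -9.75069886e-06
  1.23627357e+00  7.41528311e-01]
yaw 40.21207560656366
tcp polar 0.045481893497540865 174.35145277223157
```

View pics/w2.png

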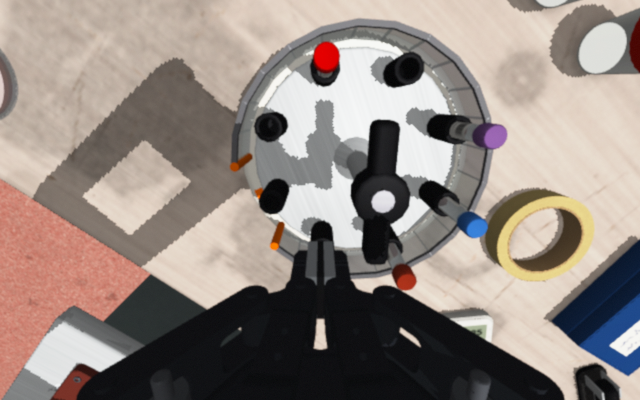

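The wrist picture shows the shut fingertips at px (320,235), left of the near bar end at (375,250) on its trailing side, with clearance. I'll work out an arc of radius 40 mm about the axis, tool turning along.

```bash
cat > arc.py <<'E'
import numpy as np,sys
# start polar from measured xy, arc to phi1 at r, n rows
x,y,phi0,phi1,n,C=*map(float,sys.argv[1:5]),int(sys.argv[5]),np.array([.5582,.009])
P=np.array([x,y]);r=.040
for f in np.linspace(phi0,phi1,n+1)[1:]:
    Q=C+r*np.array([np.cos(np.radians(f)),np.sin(np.radians(f))])
    d=np.round((Q-P)*100,2);P=P+d/100;print(round(f),*d,P)
E
python3 arc.py .5132 .0135 174.4 186 4;  python3 arc.py .5184 .0048 186 352 29
```

```text
177 0.5 -0.26 [0.5182 0.0109]
180 0.0 -0.2 [0.5182 0.0089]
183 0.01 -0.21 [0.5183 0.0068]
186 0.01 -0.2 [0.5184 0.0048]
192 0.06 -0.39 [0.519  0.0009]
197 0.1 -0.39 [ 0.52  -0.003]
203 0.14 -0.37 [ 0.5214 -0.0067]
209 0.18 -0.36 [ 0.5232 -0.0103]
215 0.21 -0.34 [ 0.5253 -0.0137]
220 0.24 -0.32 [ 0.5277 -0.0169]
226 0.27 -0.29 [ 0.5304 -0.0198]
232 0.31 -0.26 [ 0.5335 -0.0224]
238 0.32 -0.23 [ 0.5367 -0.0247]
243 0.35 -0.2 [ 0.5402 -0.0267]
249 0.36 -0.16 [ 0.5438 -0.0283]
255 0.38 -0.13 [ 0.5476 -0.0296]
260 0.39 -0.08 [ 0.5515 -0.0304]
266 0.4 -0.05 [ 0.5555 -0.0309]
272 0.4 -0.01 [ 0.5595 -0.031 ]
278 0.4 0.04 [ 0.5635 -0.0306]
283 0.39 0.07 [ 0.5674 -0.0299]
289 0.38 0.11 [ 0.5712 -0.0288]
295 0.38 0.15 [ 0.575  -0.0273]
300 0.35 0.18 [ 0.5785 -0.0255]
306 0.33 0.22 [ 0.5818 -0.0233]
312 0.31 0.25 [ 0.5849 -0.0208]
318 0.29 0.29 [ 0.5878 -0.0179]
323 0.25 0.3 [ 0.5903 -0.0149]
329 0.22 0.34 [ 0.5925 -0.0115]
335 0.19 0.35 [ 0.5944 -0.008 ]
341 0.15 0.37 [ 0.5959 -0.0043]
346 0.12 0.38 [ 5.971e-01 -5.000e-04]
352 0.07 0.39 [0.5978 0.0034]
```

>>> carry_out(commands=[0.5,-0.26,0,0,0,0,1,0,-0.2,0,0,0,0,1,0,-0.2,0,0,0,0,1,0,-0.2,0,0,0,0,1,0.06,-0.39,0,0,0,0.1,1,0.1,-0.39,0,0,0,0.1,1,0.14,-0.37,0,0,0,0.1,1,0.18,-0.36,0,0,0,0.1,1,0.21,-0.34,0,0,0,0.1,1,0.24,-0.32,0,0,0,0.1,1])

```text
time_s: 5.4
tool_pos: [0.5272, -0.0171, 0.1363]
orientation: [[0.262, 0.965, -0.0], [0.965, -0.262, 0.0], [-0.0, -0.0, -1.0]]
wrist_force: [-0.1, -0.5, 1.0]
opening: 0.0001
grasp_force: 0.0
```

```bash
python3 st.py w3.png
```

```text
carousel_base 0.63 [342.8 155.8] [0.5586 0.0049]
carousel_base 0.38 [392.6  45. ] [0.6292 0.0951]
gap 0.98 [233.1 156.1] [0.487  0.0453]
gap 0.53 [331.2 358.8] [ 0.5058 -0.1334]
bar_mid 0.91 [364.7 189.3] [0.5616 0.0095]
bar_mid 0.69 [384.9 226.8] [ 0.5683 -0.0166]
bar_end_a 0.66 [410.1 132.4] [0.5921 0.0345]
bar_end_a 0.57 [319.2 246.9] [ 0.5266 -0.0194]
bar_end_a 0.33 [367.6  65.7] [0.5768 0.0726]
cap_purple 0.56 [473.5 209.5] [ 0.6318 -0.0315]
cap_red 0.77 [391.5  49.6] [0.596  0.0791]
cap_blue 0.57 [413.1 273. ] [ 0.5842 -0.0701]
5.85 [ 0.52718009 -0.01663954  0.13635238] [ 1.00725129 -0.99565368  0.44674241] [-1.81144388e-01  5.16541953e-02  1.85283191e+00  2.08411964e-05
  1.23717829e+00  8.85150866e-02]
yaw 74.5492591282424
tcp polar 0.040476197669678526 -140.69507420121096
```

View pics/w3.png

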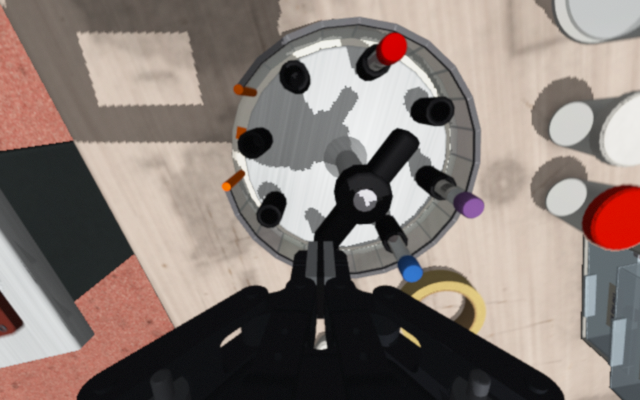

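The wrist picture shows the bar still lying from the fingertips at px (320,243) to (410,132), and the tubes unmoved. I'll check with an overlay.

Run:
```python
from h import *
p=cam('wrist'); s=sensors.state(); t=s['tool_pos'];R=s['orientation']
im=cv2.resize(p['pixels'][60:310,180:480,::-1],(780,650)[:2],interpolation=2); k=2.6
def P(X): return [tuple(int(v) for v in (q-[180,60])*k) for q in proj(p,X)]
for dz,c in ((.155,(0,255,255)),(.135,(255,255,0))):
    a=np.radians(39.5);u=np.array([np.cos(a),np.sin(a)]);n=np.array([-u[1],u[0]]);C=np.array([.5582,.009])
    X=[[*(C+i*.042*u+j*.007*n),dz] for i,j in((1,1),(1,-1),(-1,-1),(-1,1))]
    cv2.polylines(im,[np.array(P(X))],True,c,1)
F=[t+R@np.array([i*.011,j*.0145,0]) for i,j in((1,1),(1,-1),(-1,-1),(-1,1))]
cv2.polylines(im,[np.array(P(F))],True,(0,255,0),1)
cv2.circle(im,P([t])[0],4,(255,0,255),-1); print(proj(p,[t]), ray(p,(320,200)))
cv2.imwrite('pics/o3.png',im[:600])
```

```text
[[319.24256447 237.22789381]] (array([0.54931382, 0.060864  , 0.30206907]), array([-0.08560274, -0.30511651, -0.94846681]))
```

View pics/o3.png

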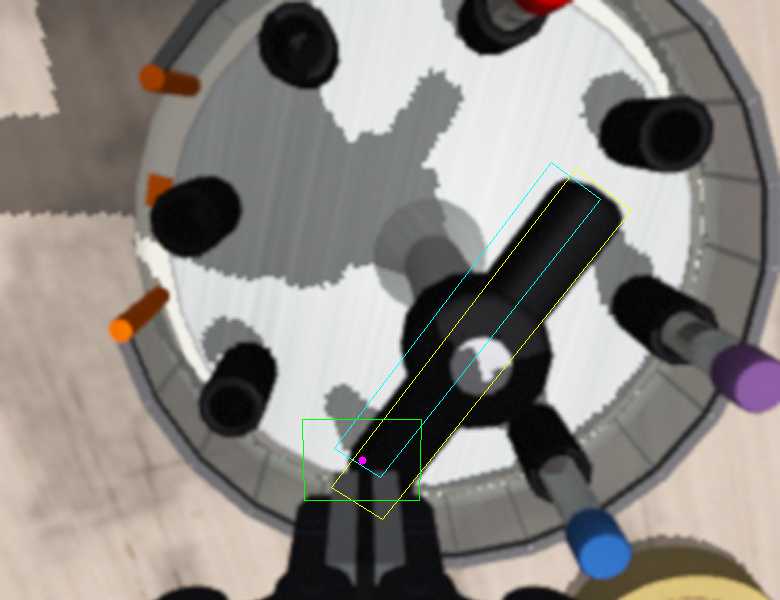

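The overlay shows the fingertips hiding the near bar end. The visible tip edge (crop row 470) and the measured TCP (crop px (362,460)) leave it unclear whether the fingers are above the bar or beside it. I'll check from outside.

Run:
```python
from h import *
s=sensors.state(); t=s['tool_pos']; out=[]
C=np.array([.5582,.009])
for n in('side','scene'):
    p=cam(n); q=proj(p,[t])[0]; print(n,q, proj(p,[[*C,.145]]))
    x0,y0=int(q[0])-32,int(q[1])-52; k=5
    im=cv2.resize(p['pixels'][y0:y0+100,x0:x0+78,::-1],(390,500),interpolation=2)
    def P(X): return np.array([(v-[x0,y0]+.5)*k for v in proj(p,X)],int)
    a=np.radians(39.5);u=np.array([np.cos(a),np.sin(a)])
    for z in(.135,.155): cv2.polylines(im,[P([[*(C+.042*u),z],[*(C-.042*u),z]])],False,(0,255,255),1)
    cv2.circle(im,tuple(int(v) for v in P([t])[0]),3,(255,0,255),-1); out.append(im)
cv2.imwrite('pics/o4.png',np.hstack(out))
```

```text
side [300.62181172 203.03673092] [[307.54239169 196.3429778 ]]
scene [321.53571932 209.45142094] [[308.10968505 208.75932328]]
```

View pics/o4.png

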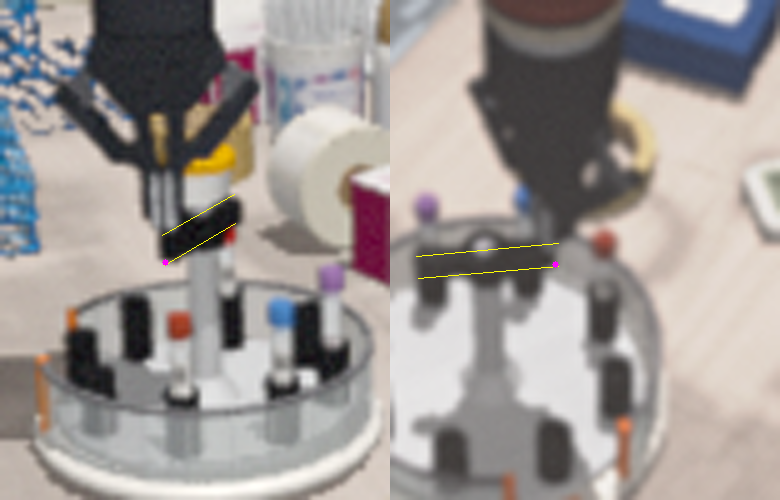

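In both outside views the visible tips end near crop row 235, above the projected TCP at about row 263. So the fingers were probably passing just over the bar. I'll go up and back to the start side, then measure the real tip height by image differencing.

>>> carry_out(commands=[0,0,3,0,0,0,1,0,0,3,0,0,-0.1,1,-0.4,1,0,0,0,-0.1,1,-0.5,1,0,0,0,-0.1,1,-0.5,1,0,0,0,-0.1,1,0,0,0,0,0,-0.1,1,0,0,0,0,0,-0.1,1,0,0,0,0,0,0,1,0,0,0,0,0,0,1])

```text
time_s: 6.9
tool_pos: [0.5133, 0.0132, 0.1964]
orientation: [[0.762, 0.648, 0.0], [0.648, -0.762, -0.0], [0.0, 0.0, -1.0]]
wrist_force: [0.3, 0.0, 0.1]
opening: 0.0001
grasp_force: 0.0
```

Run:
```python
from h import *
d={'t':sensors.state()['tool_pos'],'R':sensors.state()['orientation']}
for n in('side','scene'): d[n]=cam(n)['pixels']
np.savez('A.npz',**d);print(d['t'])
```

```text
[0.51326674 0.01321533 0.19638111]
```

>>> carry_out(commands=[0,0,5,0,0,0,1,0,0,5,0,0,0,1,0,0,0,0,0,0,1,0,0,0,0,0,0,1])

```text
time_s: 7.4
tool_pos: [0.5143, 0.013, 0.2983]
orientation: [[0.763, 0.646, 0.004], [0.646, -0.763, -0.001], [0.003, 0.003, -1.0]]
wrist_force: [0.2, -0.5, -0.5]
opening: -0.0004
grasp_force: 0.0
```

Run:
```python
from h import *
A=np.load('A.npz')
outs=[]
for n in('side','scene'):
    p=cam(n); D=np.abs(p['pixels'].astype(int)-A[n].astype(int)).max(2)>25
    q=proj(p,[A['t']])[0]; x,y=np.round(q).astype(int)
    q2=proj(p,[A['t']+[0,0,.02]])[0]
    print(n,'tcp',q,'20mm up',q2)
    for r in range(y-18,y+8): print(r,''.join('#' if v else '.' for v in D[r,x-14:x+15]))
```

```text
side tcp [292.64300619 182.27041995] 20mm up [292.32792097 176.06787328]
164 ..........########...........
165 ........##########...........
166 ........##########...........
167 ........####..####...........
168 ........###.#######..........
169 .......#####.######..........
170 ........#####.#####..........
171 ........#####.#####..........
172 ........##.#######...........
173 ..........##..####...........
174 ...........##.###............
175 ..........######.............
176 .............................
177 .............................
178 .............................
179 .............................
180 .............................
181 .............................
182 .............................
183 .............................
184 .............................
185 .............................
186 .............................
187 .............................
188 .............................
189 .............................
scene tcp [319.93814927 203.97877918] 20mm up [319.90102859 199.15135384]
186 ........#############........
187 ........#############........
188 .........#############.......
189 .........#############.......
190 .........#############.......
191 .........#############.......
192 ..........############.......
193 ..........###########........
194 ..........##########.........
195 ..........#########..........
196 ..........########...........
197 ...........######............
198 .............####............
199 ............#####............
200 ............##...............
201 .............................
202 .............................
203 .............................
204 .............................
205 .............................
206 .............................
207 .............................
208 .............................
209 .............................
210 .............................
211 .............................
```

Both views put the real fingertips about 20 mm above the reported TCP, so they only skimmed over the bar. I'll lower to a TCP height of 0.119, which puts the real tip near 0.139. That clears the caps and stays level with the bar.

>>> carry_out(commands=[0,0,-5,0,0,0,1,0,0,-5,0,0,0,1,0,0,-4,0,0,0,1,0,0,-2.5,0,0,0,1,0,0,-1.2,0,0,0,1,0,0,0,0,0,0,1,0,0,0,0,0,0,1])

```text
time_s: 8.2
tool_pos: [0.5138, 0.0131, 0.12]
orientation: [[0.764, 0.646, 0.001], [0.646, -0.764, -0.0], [0.0, 0.0, -1.0]]
wrist_force: [0.3, -0.7, 0.3]
opening: 0.0001
grasp_force: 0.0
```

>>> carry_out(commands=[0.5,-0.26,0,0,0,0,1,0,-0.2,0,0,0,0,1,0,-0.2,0,0,0,0,1,0,-0.2,0,0,0,0,1,0.06,-0.39,0,0,0,0.1,1,0.1,-0.39,0,0,0,0.1,1,0.14,-0.37,0,0,0,0.1,1,0.18,-0.36,0,0,0,0.1,1,0.21,-0.34,0,0,0,0.1,1,0.24,-0.32,0,0,0,0.1,1])

```text
time_s: 9.2
tool_pos: [0.5269, -0.0172, 0.1194]
orientation: [[0.262, 0.965, -0.001], [0.965, -0.262, 0.0], [-0.0, -0.001, -1.0]]
wrist_force: [-1.7, -0.4, 1.6]
opening: -0.0003
grasp_force: 1.3
```

```bash
python3 st.py w4.png
```

```text
carousel_base 0.97 [345.7 154.9] [0.5606 0.008 ]
gap 0.65 [223.1 158.5] [0.4863 0.0467]
bar_mid 0.76 [364.2 204.7] [0.5579 0.0067]
bar_end_a 0.87 [358.  273.7] [ 0.5456 -0.0331]
bar_end_a 0.8 [378.8 119.6] [0.5737 0.0469]
bar_end_a 0.61 [225.6 157. ] [0.4969 0.0491]
cap_purple 0.75 [501.2 154. ] [0.6424 0.0074]
cap_red 0.86 [321.2  43.7] [0.5568 0.0894]
cap_red 0.49 [343.9 156.1] [0.5544 0.0298]
cap_blue 0.55 [467.9 245.8] [ 0.6178 -0.0471]
9.65 [ 0.52760387 -0.0169733   0.11940031] [0.13978341 0.68281682 0.0473552 ] [-1.81641648e-01  7.16284342e-02  1.86598454e+00  4.39727193e-05
  1.20380458e+00  8.80518575e-02]
yaw 74.54679686185918
tcp polar 0.040363145314804505 -139.94740565881557
```

View pics/w4.png

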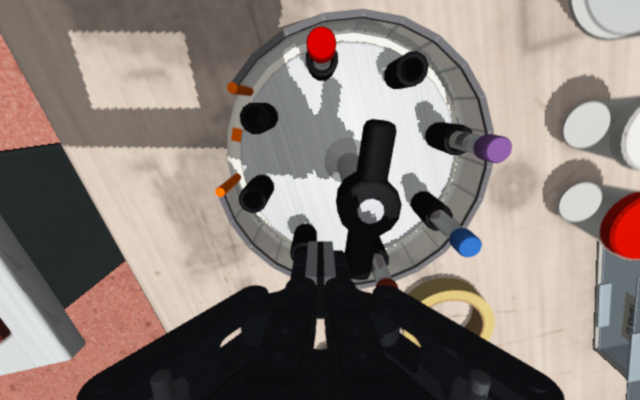

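The picture shows the bar now turning: near end at px (358,270), purple at (495,149), about 29° gone. I'll carry on along the arc.

>>> carry_out(commands=[0.27,-0.29,0,0,0,0.1,1,0.31,-0.26,0,0,0,0.1,1,0.32,-0.23,0,0,0,0.1,1,0.35,-0.2,0,0,0,0.1,1,0.36,-0.16,0,0,0,0.1,1,0.38,-0.13,0,0,0,0.1,1,0.39,-0.08,0,0,0,0.1,1,0.4,-0.05,0,0,0,0.1,1,0.4,-0.01,0,0,0,0.1,1,0.4,0.04,0,0,0,0.1,1,0.39,0.07,0,0,0,0.1,1,0.38,0.11,0,0,0,0.1,1])

```text
time_s: 10.85
tool_pos: [0.571, -0.0298, 0.1194]
orientation: [[-0.804, 0.594, -0.0], [0.594, 0.804, -0.001], [-0.0, -0.001, -1.0]]
wrist_force: [-1.1, -2.9, 0.3]
opening: -0.0003
grasp_force: 1.4
```

```bash
python3 st.py w5.png
```

```text
carousel_base 0.82 [342.6 155.5] [0.5586 0.0078]
carousel_base 0.19 [224.4 305. ] [ 0.6222 -0.2106]
gap 0.75 [341.2  38.4] [0.4868 0.0461]
gap 0.71 [225.5 306.8] [ 0.5747 -0.1139]
bar_mid 0.98 [364.  200.4] [0.558  0.0085]
bar_mid 0.56 [469.7 241.7] [0.6121 0.0418]
bar_mid 0.48 [345.9 158.9] [0.5345 0.0134]
bar_end_a 0.9 [373.1 116.7] [0.5256 0.0352]
bar_end_a 0.78 [354.1 275.2] [ 0.5921 -0.0209]
cap_purple 0.82 [496.5 149.5] [0.5862 0.0854]
cap_purple 0.48 [315.3  68.9] [0.4904 0.0268]
cap_red 0.91 [314.9  44.6] [0.4811 0.0335]
cap_blue 0.61 [469.1 241. ] [0.6295 0.0458]
cap_brown 0.76 [390.1 293.6] [ 0.6334 -0.016 ]
11.3 [ 0.5709296  -0.02885057  0.11931976] [ 0.27789584  0.83018058 -0.64365392] [-1.88508692e-01  1.74087771e-01  1.75322520e+00  1.47775663e-04
  1.21439927e+00 -1.11866111e+00]
yaw 143.29085351956445
tcp polar 0.039839184295372684 -71.82054308162031
```

>>> carry_out(commands=[0.38,0.15,0,0,0,0.1,1,0.35,0.18,0,0,0,0.1,1,0.33,0.22,0,0,0,0.1,1,0.31,0.25,0,0,0,0.1,1,0.29,0.29,0,0,0,0.1,1,0.25,0.3,0,0,0,0.1,1,0.22,0.34,0,0,0,0.1,1,0.19,0.35,0,0,0,0.1,1,0.15,0.37,0,0,0,0.1,1,0.12,0.38,0,0,0,0.1,1,0.07,0.39,0,0,0,0.1,1,0,0,0,0,0,0,1])

```text
time_s: 12.5
tool_pos: [0.5976, 0.0035, 0.1193]
orientation: [[-0.896, -0.445, -0.0], [-0.445, 0.896, 0.0], [-0.0, 0.0, -1.0]]
wrist_force: [0.8, -0.7, -0.3]
opening: 0.0003
grasp_force: 0.0
```

```bash
python3 st.py w6.png
```

```text
carousel_base 0.66 [340.5 156.5] [0.5605 0.0081]
carousel_base 0.53 [306.4  66.2] [ 0.501  -0.0585]
bar_mid 0.71 [359.6 200.1] [0.5585 0.0067]
bar_end_a 0.89 [365.6 118.1] [ 0.5213 -0.0107]
bar_end_a 0.72 [356.  272.5] [0.5975 0.0259]
cap_purple 0.89 [490.2 140.7] [0.4997 0.0629]
cap_purple 0.37 [307.3  69.9] [ 0.5129 -0.0465]
cap_purple 0.36 [550.1 357.8] [0.6098 0.2018]
cap_red 0.92 [302.3  45.4] [ 0.5036 -0.0538]
cap_blue 0.78 [470.4 239.1] [0.5556 0.0897]
cap_brown 0.64 [392.4 291.9] [0.6121 0.0657]
12.95 [0.59767382 0.00315839 0.11936215] [-0.13800293 -0.31751323  0.37168597] [-1.26624402e-01  2.33217308e-01  1.68409108e+00  3.31159398e-05
  1.22424182e+00 -2.15697846e+00]
yaw -153.66992622632858
tcp polar 0.03960697765756198 -8.481462587454097
```

```bash
python3 arc.py .5978 .0034 351.8 365 5
```

```text
354 0.02 0.17 [0.598  0.0051]
357 0.01 0.19 [0.5981 0.007 ]
360 0.01 0.18 [0.5982 0.0088]
362 -0.0 0.18 [0.5982 0.0106]
365 -0.02 0.19 [0.598  0.0125]
```

>>> carry_out(commands=[0.02,0.17,0,0,0,0.046,1,0.01,0.19,0,0,0,0.046,1,0.01,0.18,0,0,0,0.046,1,0,0.18,0,0,0,0.046,1,-0.02,0.19,0,0,0,0.046,1,0,0,0,0,0,0,1,0,0,0,0,0,0,1])

```text
time_s: 13.65
tool_pos: [0.5979, 0.0121, 0.1194]
orientation: [[-0.772, -0.636, 0.0], [-0.636, 0.772, -0.0], [0.0, -0.0, -1.0]]
wrist_force: [-0.7, -0.9, 0.4]
opening: 0.0002
grasp_force: 0.5
```

```bash
cat >> st.py <<'E'
C=np.array([.5582,.0085])
for n,o in(('cap_purple',0),('cap_blue',45),('cap_brown',90),('cap_red',-90)):
    m=mark_of(p,n)
    if m:
        d=atz(p,m[0]['pixel'],.121)[:2]-C; print(n,round(m[0]['p'],2),'r',round(np.hypot(*d),4),'phase',(np.degrees(np.arctan2(d[1],d[0]))+o)%360)
E
python3 st.py w7.png
```

```text
carousel_base 0.81 [340.6 157.2] [0.5612 0.0087]
bar_mid 0.79 [358.6 200.9] [0.5597 0.0062]
bar_mid 0.6 [370.3 240.4] [0.5726 0.0264]
bar_mid 0.52 [471.3 235.1] [0.5353 0.0667]
bar_end_a 0.97 [367.5 118.6] [ 0.5263 -0.0182]
bar_end_a 0.56 [354.2 270.2] [0.5922 0.0321]
cap_purple 0.73 [492.  138.4] [0.4875 0.0476]
cap_red 0.93 [304.1  49. ] [ 0.5199 -0.0633]
cap_red 0.4 [368.2 236. ] [0.5774 0.0346]
cap_blue 0.72 [473.7 237.6] [0.5354 0.0874]
cap_blue 0.72 [422.8 198.2] [0.5376 0.0431]
cap_blue 0.55 [367.8 117.6] [ 0.5241 -0.0147]
cap_brown 0.19 [301.3  49.2] [ 0.5209 -0.0644]
14.1 [0.59784776 0.01220989 0.11933912] [ 1.15375918 -1.28086453 -0.31482075] [-1.11315976e-01  2.33985710e-01  1.68322179e+00 -1.57951962e-04
  1.22442709e+00 -2.37204687e+00]
yaw -140.46658908901225
tcp polar 0.039478471280223366 4.663719106824337
cap_purple 0.73 r 0.0808 phase 151.07194431866776
cap_blue 0.72 r 0.0821 phase 151.0966132835248
cap_brown 0.19 r 0.0819 phase 332.8967017644147
cap_red 0.93 r 0.0814 phase 151.93210576391078
```

Run:
```python
from h import *
C=np.array([.5582,.0085])
for n in('wrist','scene','side'):
    p=cam(n); h=cv2.cvtColor(p['pixels'],cv2.COLOR_RGB2HSV)
    m=cv2.inRange(h,(7,170,120),(18,255,255))
    q=proj(p,[[*(C+.1*np.array([-.886,.464])),.05]])[0]
    k,l,s,c=cv2.connectedComponentsWithStats(m)
    for i in range(1,k):
        if s[i,4]>=4 and np.hypot(*(c[i]-q))<90:
            ys,xs=np.where(l==i)
            o=[]
            for z in(.02,.045,.07):
                d=atz(p,c[i],z)[:2]-C; o.append((round(np.hypot(*d),3),round(np.degrees(np.arctan2(d[1],d[0]))%360,1)))
            print(n,s[i],np.round(c[i],1),o)
```

```text
wrist [452  60  14  12 113] [459.2  65.6] [(np.float64(0.125), np.float64(169.2)), (np.float64(0.114), np.float64(171.6)), (np.float64(0.104), np.float64(174.5))]
wrist [438  67  11   3  15] [443.  68.] [(np.float64(0.113), np.float64(172.8)), (np.float64(0.104), np.float64(175.4)), (np.float64(0.095), np.float64(178.6))]
wrist [430  71   4   3   5] [431.2  71.6] [(np.float64(0.104), np.float64(175.4)), (np.float64(0.096), np.float64(178.2)), (np.float64(0.089), np.float64(181.5))]
wrist [446 108  10   8  58] [451.1 111.8] [(np.float64(0.103), np.float64(153.4)), (np.float64(0.094), np.float64(156.5)), (np.float64(0.084), np.float64(160.3))]
wrist [480 164   9  10  66] [484.  168.9] [(np.float64(0.134), np.float64(125.2)), (np.float64(0.119), np.float64(127.3)), (np.float64(0.104), np.float64(130.0))]
```

View pics/w7.png

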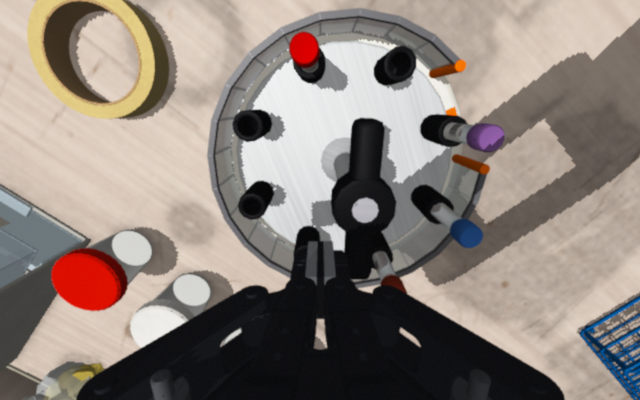

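The picture shows purple at px (487,138), standing between the orange posts with tops at (463,66) and (487,170). Posts and network put the gap centre at about 151–152.5° and purple at 151.4°. I'll back off, lift, and go above the cap.

>>> carry_out(commands=[0.2,-0.25,0,0,0,0,1,0.2,-0.25,0,0,0,0,1,0,0,2,0,0,0,1,0,0,4,0,0,0,1,-2,0.7,2,0,0,0,1,-3,1,0,0,0,0,1,-3,1,0,0,0,0,1,-2.6,0.95,0,0,0,0,1,-1,0.4,0,0,0,0,1,0,0,0,0,0,0,1,0,0,0,0,0,0,1])

```text
time_s: 15.55
tool_pos: [0.4869, 0.0476, 0.1998]
orientation: [[-0.771, -0.637, 0.001], [-0.637, 0.771, -0.0], [-0.001, -0.001, -1.0]]
wrist_force: [0.3, -0.1, 0.4]
opening: 0.0
grasp_force: 0.0
```

```bash
python3 st.py w8.png
python3 - <<'E'
from h import *
C=np.array([.5582,.0085])
for n in('scene','side'):
    p=cam(n); report(p,['cap_purple','gap','cap_red','cap_blue','cap_brown'])
p=cam('wrist');h=cv2.cvtColor(p['pixels'],cv2.COLOR_RGB2HSV)
k,l,s,c=cv2.connectedComponentsWithStats(cv2.inRange(h,(7,170,120),(18,255,255)))
for i in range(1,k):
    if s[i,4]>=20:
        o=[]
        for z in(.02,.045,.06,.07):
            d=atz(p,c[i],z)[:2]-C; o.append((float(round(np.hypot(*d),3)),float(round(np.degrees(np.arctan2(d[1],d[0]))%360,1))))
        if o[0][0]<.16: print(s[i],np.round(c[i],1),o)
E
```

```text
carousel_base 0.8 [262.7 192. ] [0.56   0.0079]
gap 0.82 [320.2 198.4] [0.4869 0.0475]
gap 0.4 [320.5 175.3] [0.4702 0.034 ]
bar_mid 0.6 [234.8 282.2] [0.5918 0.0338]
bar_mid 0.58 [229.3 240.4] [0.5599 0.0065]
bar_mid 0.41 [230.2 135.6] [ 0.4857 -0.0425]
bar_end_a 0.89 [228.3 194.3] [ 0.5258 -0.0174]
bar_end_a 0.7 [234.1 280.8] [0.591  0.0325]
cap_purple 0.73 [319.2 202.8] [0.4908 0.0495]
cap_red 0.87 [196.7 147.4] [ 0.5189 -0.0632]
cap_brown 0.76 [272.7 294.8] [0.5978 0.0763]
16.0 [0.48602825 0.04769573 0.19921958] [-0.35299204 -0.15798365  0.30013807] [-6.38115533e-02 -1.04637841e-01  1.88335166e+00 -2.33943844e-05
  1.36315799e+00 -2.32462013e+00]
yaw -140.46493287471083
tcp polar 0.08215543004121664 151.90035890032965
cap_purple 0.73 r 0.0789 phase 148.6859705925524
cap_brown 0.76 r 0.0786 phase 149.70705429508664
cap_red 0.87 r 0.0817 phase 151.23261953208595
cap_purple 0.5 [323.3 230.4] [0.4862 0.0378]
cap_purple 0.36 [347.9 165.8] [ 0.5661 -0.243 ]
gap 0.79 [321.5 235.8] [0.4799 0.0573]
cap_red 0.42 [330.4 204.8] [ 0.5219 -0.059 ]
cap_red 0.37 [322.3 234.3] [0.4809 0.0515]
cap_blue 0.52 [298.9 234.9] [0.5366 0.0897]
cap_brown 0.75 [280.2 190.5] [ 0.6897 -0.0253]
cap_brown 0.37 [327.6 190.7] [ 0.5615 -0.1059]
cap_purple 0.45 [280.6 202.9] [0.4795 0.0479]
gap 0.66 [284.7 200.4] [0.4975 0.0645]
cap_red 0.51 [304.6 214.4] [ 0.5217 -0.0727]
cap_blue 0.74 [285.9 204.5] [0.4915 0.0276]
cap_blue 0.57 [294.7 195.3] [0.5409 0.0977]
cap_brown 0.44 [310.  193.9] [0.5922 0.0903]
[315 140   7   8  43] [318.2 143. ] [(0.1, 171.9), (0.103, 173.2), (0.104, 173.9), (0.105, 174.4)]
[331 162   9  10  57] [334.9 166.5] [(0.103, 151.9), (0.103, 154.9), (0.104, 156.7), (0.105, 157.8)]
[343 207   6   6  29] [345.6 209.7] [(0.111, 120.3), (0.108, 125.0), (0.106, 128.0), (0.105, 130.1)]
```

>>> carry_out(commands=[2.5,2,1,0,0,0,1,2.5,2,1,0,0,0,1,1.2,1,0,0,0,0,1,0,0,0,0,0,0,1,0,0,0,0,0,0,1])

```text
time_s: 17.35
tool_pos: [0.5473, 0.0977, 0.2188]
orientation: [[-0.771, -0.637, -0.001], [-0.637, 0.771, -0.0], [0.001, 0.001, -1.0]]
wrist_force: [0.1, -0.6, 0.2]
opening: -0.0001
grasp_force: 0.0
```

```bash
python3 st.py w9.png
python3 - <<'E'
from h import *
C=np.array([.5582,.0085])
p=cam('wrist');print(ray(p,(320,200)));h=cv2.cvtColor(p['pixels'],cv2.COLOR_RGB2HSV)
for nm,lo,hi in(('or',(7,170,120),(18,255,255)),('pur',(125,60,60),(155,255,255))):
  k,l,s,c=cv2.connectedComponentsWithStats(cv2.inRange(h,lo,hi))
  for i in range(1,k):
    if s[i,4]>=15:
        o=[]
        for z in(.02,.045,.06,.07,.121):
            d=atz(p,c[i],z)[:2]-C; o.append((float(round(np.hypot(*d),3)),float(round(np.degrees(np.arctan2(d[1],d[0]))%360,1))))
        if o[0][0]<.16: print(nm,s[i],np.round(c[i],1),o)
E
```

```text
carousel_base 0.67 [263.6 133.2] [0.56   0.0116]
gap 0.75 [319.3 107.2] [0.4871 0.0469]
gap 0.65 [104.9 203.7] [ 0.6907 -0.0576]
bar_mid 0.67 [228.8 147.1] [0.5598 0.0087]
bar_end_a 0.83 [230.9 193.1] [0.5922 0.0328]
bar_end_a 0.58 [224.3  93. ] [ 0.5266 -0.0178]
cap_purple 0.58 [319.6 113.5] [0.491  0.0505]
cap_red 0.79 [189.7  47.3] [ 0.5192 -0.066 ]
cap_blue 0.53 [319.1 174.4] [0.534  0.0855]
17.8 [0.54776182 0.0975709  0.21948398] [ 0.07803925 -0.57831268 -0.04890724] [ 3.45450578e-02  4.90812828e-02  1.69456873e+00 -1.70937197e-05
  1.39770298e+00 -2.22608033e+00]
yaw -140.47553684792206
tcp polar 0.08921946816653947 96.91270208892048
cap_purple 0.58 r 0.0793 phase 147.97128960958318
cap_blue 0.53 r 0.0807 phase 152.43224128517534
cap_red 0.79 r 0.0841 phase 152.40912068030286
(array([0.4859918 , 0.04574676, 0.3851148 ]), array([ 0.24445737,  0.20474024, -0.94780549]))
or [316  58   7   8  48] [319.1  61.6] [(0.109, 176.5), (0.107, 175.3), (0.105, 174.5), (0.104, 174.0), (0.1, 171.3)]
or [332  94   9  10  64] [336.   98.5] [(0.103, 151.9), (0.101, 152.0), (0.1, 152.0), (0.1, 152.0), (0.097, 152.1)]
or [342 130   9   9  57] [345.9 134.1] [(0.108, 127.8), (0.106, 129.1), (0.104, 129.9), (0.104, 130.4), (0.099, 133.3)]
pur [311  99  19  19 271] [320.1 107.8] [(0.081, 150.1), (0.081, 150.2), (0.081, 150.3), (0.081, 150.4), (0.081, 150.8)]
```

View pics/w9.png

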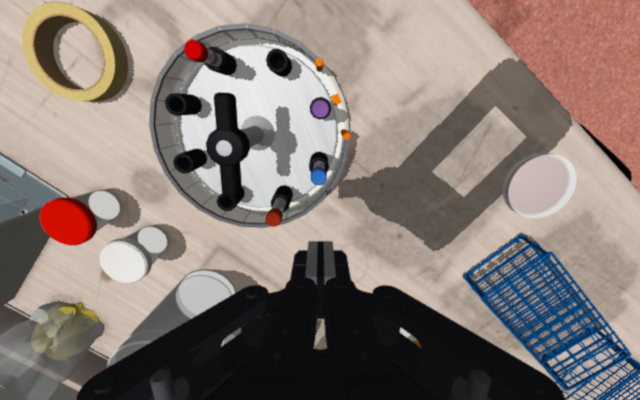

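The picture from right above shows purple at px (320,108). The gap mark is at (336,98), with posts at (319,62) and (346,134). Purple is within about 1.2° (under 2 mm) of the middle. I'll go and point.

>>> carry_out(commands=[-2.5,-2,0,0,0,0,1,-2.5,-2,0,0,0,0,1,-1.05,-0.95,0,0,0,0,1,0,0,-3,0,0,0,1,0,0,-2.5,0,0,0,1,0,0,-2,0,0,0,1,0,0,-1.1,0,0,0,1,0,0,0,0,0,0,1,0,0,0,0,0,0,1])

```text
time_s: 18.95
tool_pos: [0.488, 0.0484, 0.1341]
orientation: [[-0.771, -0.637, 0.001], [-0.637, 0.771, 0.0], [-0.001, -0.001, -1.0]]
wrist_force: [1.1, 1.2, 0.2]
opening: -0.0
grasp_force: 0.0
```

```bash
python3 st.py w10.png | grep -E 'purple|^[0-9]|yaw'
python3 - <<'E'
from h import *
a=[]
s=sensors.state();t=s['tool_pos']
for n in('side','scene'):
    p=cam(n);q=proj(p,[t+[0,0,.01]])[0].astype(int)
    a.append(cv2.resize(p['pixels'][q[1]-40:q[1]+40,q[0]-32:q[0]+32,::-1],(400,500),interpolation=2))
cv2.imwrite('pics/f.png',np.hstack(a))
E
```

```text
cap_purple 0.84 [319.3 228.7] [0.4886 0.0479]
19.4 [0.48752828 0.04832042 0.13366501] [-0.65477818  0.19448817  0.67270596] [-6.23463066e-02 -3.78577043e-02  1.94823090e+00  7.24107843e-06
yaw -140.45575879884012
cap_purple 0.84 r 0.0799 phase 150.49073644039967
```

View pics/f.png

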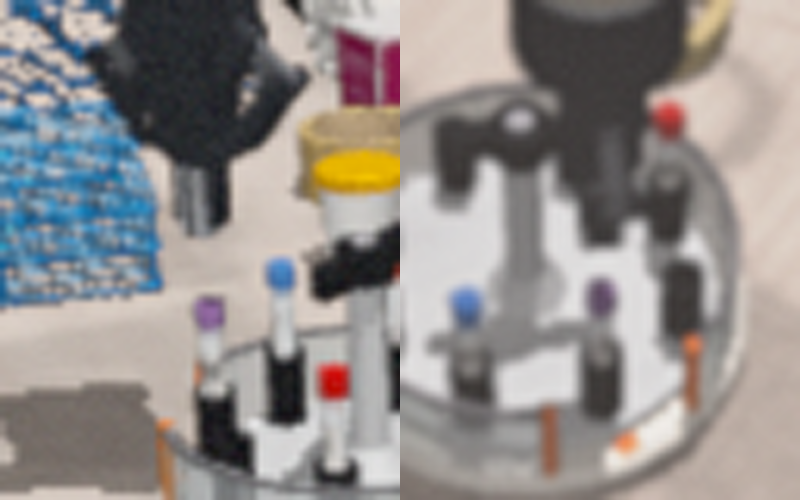

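The picture shows the tips right above the purple cap in both views, about 30 mm up by the side view, with purple between the posts. Now I'll hold.

>>> carry_out(commands=[0,0,0,0,0,0,1,0,0,0,0,0,0,1,0,0,0,0,0,0,1,0,0,0,0,0,0,1,0,0,0,0,0,0,1,0,0,0,0,0,0,1,0,0,0,0,0,0,1,0,0,0,0,0,0,1,0,0,0,0,0,0,1,0,0,0,0,0,0,1,0,0,0,0,0,0,1,0,0,0,0,0,0,1])

```text
time_s: 20.9
tool_pos: [0.4874, 0.0483, 0.1333]
orientation: [[-0.771, -0.637, 0.0], [-0.637, 0.771, 0.0], [-0.0, -0.0, -1.0]]
wrist_force: [0.4, -0.0, -0.1]
opening: -0.0002
grasp_force: 0.0
```

>>> carry_out(commands=[0,0,0,0,0,0,1,0,0,0,0,0,0,1,0,0,0,0,0,0,1,0,0,0,0,0,0,1,0,0,0,0,0,0,1,0,0,0,0,0,0,1,0,0,0,0,0,0,1,0,0,0,0,0,0,1,0,0,0,0,0,0,1,0,0,0,0,0,0,1,0,0,0,0,0,0,1,0,0,0,0,0,0,1])

```text
time_s: 22.1
tool_pos: [0.4874, 0.0483, 0.1333]
orientation: [[-0.771, -0.637, -0.0], [-0.637, 0.771, -0.0], [0.0, -0.0, -1.0]]
wrist_force: [0.1, 0.6, 0.1]
opening: 0.0003
grasp_force: 0.0
```

>>> carry_out(commands=[0,0,0,0,0,0,1,0,0,0,0,0,0,1,0,0,0,0,0,0,1,0,0,0,0,0,0,1,0,0,0,0,0,0,1,0,0,0,0,0,0,1,0,0,0,0,0,0,1,0,0,0,0,0,0,1,0,0,0,0,0,0,1,0,0,0,0,0,0,1,0,0,0,0,0,0,1,0,0,0,0,0,0,1])

```text
time_s: 23.3
tool_pos: [0.4874, 0.0483, 0.1333]
orientation: [[-0.771, -0.637, -0.0], [-0.637, 0.771, 0.0], [0.0, 0.0, -1.0]]
wrist_force: [0.6, 0.4, -0.7]
opening: -0.0003
grasp_force: 0.0
```

```bash
python3 -c "
from workcell import job
print(job.job_done())"
```

```text
the job is handed in; nothing more can be done
None
```

The purple-capped tube stands within about 2 mm of the middle of the pick-up gap; the shut fingertips held about 30 mm above its cap for over 3 s, still pointed there when I handed the job in at about 23 s, and no verdict came back.

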